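# Lay the blue vial carton on its back

## Robot

A 7-joint arm with a two-finger parallel gripper is mounted at the origin on the work surface. World frame = base frame: x ahead of the robot, y to its left, z up, the work surface at z = 0. Lengths are in m, angles in rad, forces in N, time in s.
With the tool pointing down it reaches from about 0.4 to 0.875 m from the base axis. Payload 19.3 kg.
Tool frame: the origin (TCP) lies midway between the tips of the shut fingers; the grasp point (between the pads) lies 19 mm behind it; x points along the fingers, y is the direction in which the jaws open and shut, and the axes are right-handed (so a half turn about x gives the same grasp; the last joint's range is limited). The gripper opens to 85 mm and grips with 20 to 120 N. Pads are 22 mm wide; open, the fingers measure 114 mm over their backs; the gripper's body (76 mm by 85 mm) begins 54 mm behind the grasp point. The pads swing forward as they close: fully open they stand 13 mm farther back than shut.
Start: joints at [-1.238, 0.521, -0.036, 1.599, 0.021, 1.021, -0.113], TCP at [0.245, 0.575, 0.231] pointing down, gripper open.
Joint ranges: [-2.91, 2.91], [-0.3, 2.13], [-1.5, 1.42], [0.17, 2.43], [-1.26, 4.41], [0.16, 1.93], [-2.52, 2.52]. Speed limits (rad/s): [1.89, 1.89, 2.39, 2.39, 3.01, 3.01, 3.01].

## Interface

Orientations are given as [roll, pitch, yaw] about the fixed x, y, z axes, in that order (R = Rz(yaw) Ry(pitch) Rx(roll)).
In Python, from workcell import telemetry, vision, workorder gives the robot as it stands. The module is installed in compiled form; this text tells all that it offers.
- The arm moves only by the tool play_rows, never from a script. Its argument "deltas" is a list of rows, each a list of 7 numbers: the shift along the world's x, y, z in mm, then the turn, a rotation vector about the world's x, y, z in degrees, then the finger opening in mm, from 0 to 85.4. In form: [[x, y, z, wx, wy, wz, jaw], ...]. A call has 1 to 8 rows; each row shifts and turns the commanded pose from where the row before left it; what a row does not reach is not made up. A row lasts 1/8 s, in which the tool goes at most 62.5 mm and 10.7 degrees, less where a joint would pass 70% of its speed; a pose out of reach is approached as far as the arm can. A call with a gripper value outside its range is refused whole. The fingers move at their own pace and stop on an object; "grip_force" is the grip in N (left out, the last holds). Time passes only in rows, so rows that do not move let the fingers close. It gives the time, the measured TCP pose, the force and the opening at its end, in the units of the state.
- telemetry.observe(): the state, without advancing time (a new reading comes with each control period).
- vision.grab_frame(name): name is "side" or "top"; returns the picture (420x560x3 uint8, red, green, blue); there is no depth.
- vision.camera_info(name): a dict with "mtx" (3x3 intrinsics, pixels), "rvec" (rotation vector, rad) and "tvec" (3), from world to camera coordinates, as OpenCV has them. Camera axes: x right, y down, z forward; pixel columns grow to the right and rows downward; lengths in m; the calibration is good to about 2 mm. A picture is of the moment at which its call begins. camera_info takes no time and is no camera call.
- workorder.job_done(): hands the job in, once; it reports no verdict.
The state is a dict: "clock": time; "qpos": joint angles; "qd": joint speeds; "joint_efforts": joint torques, N m; "position": TCP position; "tool_rot": TCP orientation; "force": force on the tool from outside, world axes, zero at the start; "moment": the same for the moment, N m; "grip_width": finger opening in m.
Only numpy, scipy, OpenCV 4.12 (cv2) and the standard library are available. Lean on these libraries where they do the work, as an engineer would, in place of code of your own. Each camera call takes 0.05 s, during which the arm holds its last target. There are 200 camera calls.

## Task

Tip the tall carton with the blue band over onto its back so that it lies flat on the black laying board, square to the board and with its foot still at the board's near edge: push its top away from you and let the edge of the board stop its foot. Tip it rather than lifting it, and leave the green-banded and red-banded cartons standing where they are.

Things in the scene. Friction and masses are not known exactly. Their poses are not given: they have to be found in the camera images.
- carton_blue: The carton to lay down: rigid upright box, 70 mm deep (x), 90 wide (y), 170 tall (z), 0.28 to 0.56 kg, blue band round its upper half, blue top. Stands on the table with its back 1 to 5 mm from the board's near edge, the three cartons in a row in any order, centres 145 mm apart. Origin: centre of underside; z up, x out of its back, away from the robot; front (-x) has a pale label.
- board: Fixed black rubber-faced laying board, 200 mm deep (its x), 420 mm long (its y), 10 mm thick, with a thin yellow stripe along its far edge. Origin: middle of its near edge, on the table; x points across the board away from the robot, y along the near edge, z up. The near edge, 10 mm high, blocks a carton's foot; a carton leaning over it by more than about 25 degrees falls by itself.
- carton_green: Bystander: the same carton (70 x 90 x 170 mm, origin and axes alike) with a green band and top. Stays standing.
- carton_red: Bystander: the same carton (70 x 90 x 170 mm, origin and axes alike) with a red band and top. Stays standing.

How it is judged:
By the outcome, as a careful person would: the job done as asked, in the order asked, and still so for the second after the job is handed in, with the robot touching nothing.
It also fails if it takes over 29 s, if anything falls off the work surface, if the arm or the gripper's body presses on something with over 40 N, if the wrist force passes 120 N, or if a joint passes its speed limit or range.

## Working session

There is one attempt and no reset: what is moved stays moved. The work goes in short steps, Python scripts to look and compute and a tool call to move; the robot and the scene stay as the last step left them, time stands still between calls to the robot, and variables do not carry over. Pictures are saved under pics/ and viewed, about 8 in all and at most 12, crops included, and the job is handed in when it is done.

Besides the shell and the picture viewer there is one more tool, called after "Emit:" in YAML: its name, and indented under it one key for each argument. play_rows: Moves the arm, as the interface text tells. Its arguments: {"type":"object","properties":{"deltas":{"type":"array","items":{"type":"array","items":{"type":"number"}}},"grip_force":{"type":"number"}},"required":["deltas"]}

```bash
mkdir -p pics; python3 - <<'E'
from workcell import telemetry, vision
import cv2
for n in("side","top"):
    im=vision.grab_frame(n); cv2.imwrite(f"pics/{n}0.png",im[:,:,::-1]); print(n,vision.camera_info(n))
print(telemetry.observe())
E
```

```text
side {'mtx': array([[396.22834046,   0.        , 283.21729591],
       [  0.        , 396.22834046, 207.43829944],
       [  0.        ,   0.        ,   1.        ]]), 'rvec': array([ 2.5947139 ,  1.2136994 , -0.18672002]), 'tvec': array([-0.41428217, -0.39048139,  0.85227137])}
top {'mtx': array([[517.9588463 ,   0.        , 280.64031059],
       [  0.        , 517.9588463 , 215.75558772],
       [  0.        ,   0.        ,   1.        ]]), 'rvec': array([ 2.13724131, -2.15717637,  0.17187961]), 'tvec': array([0.05119874, 0.57504079, 0.67763713])}
{'clock': 0.1, 'qpos': array([-1.23816436,  0.52191334, -0.0363531 ,  1.59990737,  0.02118362,
        1.0211026 , -0.11279876]), 'qd': array([ 0.00115342, -0.00067209, -0.00068765,  0.00079086, -0.00026944,
       -0.00237071,  0.0005627 ]), 'joint_efforts': array([ 3.00362182e-03, -9.28483486e+01,  1.98366769e+00, -3.70524359e+01,
        1.81101967e-02,  5.49240576e-03, -2.92772006e-05]), 'position': array([0.24491777, 0.57471027, 0.23082421]), 'tool_rot': array([-1.53025546,  1.56984959, -1.93308426]), 'force': array([ 0.52067413, -0.16415981, -0.08305213]), 'moment': array([ 0.04867538, -0.00763685,  0.00793738]), 'grip_width': 0.0853656879773598}
```

View pics/side0.png

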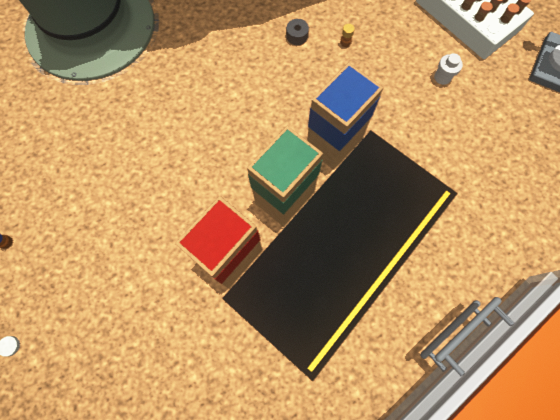

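View pics/top0.png

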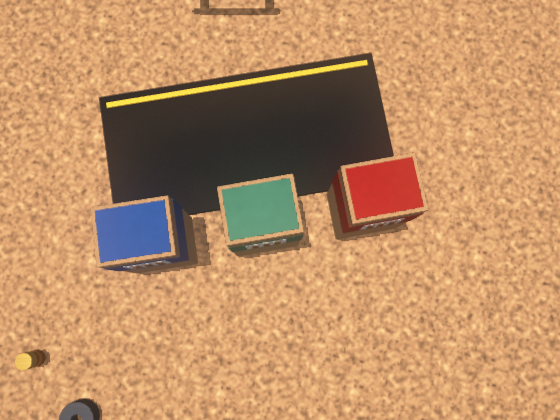

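The side view shows the red, green and blue cartons in a row at the board's near edge, with blue at about (345,100). In the top view blue is the left one, at about (135,230). Next I measure the tops at z=0.17 and the board corners at z=0.01.

```bash
cat > h.py <<'E'
import cv2,numpy as np
from workcell import telemetry, vision
def rays(n,px,z):
    c=vision.camera_info(n);R=cv2.Rodrigues(c['rvec'])[0];C=-R.T@c['tvec']
    u=cv2.undistortPoints(np.float64(px).reshape(-1,1,2),c['mtx'],None).reshape(-1,2)
    d=np.c_[u,np.ones(len(u))]@R
    return (C+d*((z-C[2])/d[:,2])[:,None])[:,:2]
def blob(m):
    cs=cv2.findContours(m.astype(np.uint8),cv2.RETR_EXTERNAL,cv2.CHAIN_APPROX_NONE)[0]
    return max(cs,key=cv2.contourArea).reshape(-1,2)
def rect(p):
    (c,s,a)=cv2.minAreaRect(np.float32(p*1000)); return np.round(c,1),np.round(s,1),round(a,1)
def hsv(im): return cv2.cvtColor(im,cv2.COLOR_RGB2HSV)
# top faces: brighter than the sides
TOP={'blue':((105,100,140),(125,255,255)),'green':((65,80,95),(90,255,255)),'red':((0,200,165),(5,255,255))}
E
python3 - <<'E'
from h import *
for n in("side","top"):
    h=hsv(cv2.imread(f"pics/{n}0.png")[:,:,::-1].copy())
    for px,c in ((( 345,95),'blue'),((285,160),'green'),((220,235),'red')) if n=="side" else (((135,230),'blue'),((260,208),'green'),((385,188),'red')): print(c,h[px[1],px[0]])
    for c,(lo,hi) in TOP.items():
        b=blob(cv2.inRange(h,lo,hi)); print(n,c,rect(rays(n,b,.170)))
    y=blob(cv2.inRange(h,(25,150,150),(35,255,255))); print('stripe',rect(rays(n,y,.0105)))
    k=blob(h[:,:,2]<60) ; q=cv2.approxPolyDP(k.reshape(-1,1,2),6,True).reshape(-1,2); print(np.c_[q,np.round(rays(n,q,.01)*1000,1)])
E
```

```text
blue [110 161 170]
green [ 72 108 166]
red [  2 208 219]
side blue (array([542.2, 215.7]), array([57.6, 78.6]), 8.2)
side green (array([565.9,  70.5]), array([58. , 78.3]), 9.6)
side red (array([589.8, -73.3]), array([58.3, 78.3]), 10.0)
stripe (array([785.6, 107.9]), array([  7.9, 398.7]), 9.6)
[[ 370.   131.   570.7  281.6]
 [ 223.   298.   639.9 -127.5]
 [ 312.   379.   832.3  -94.9]
 [ 455.   193.   762.8  313.8]]
blue [111 146 169]
green [ 73  93 156]
red [  2 197 202]
top blue (array([540.8, 215.8]), array([58.9, 78.9]), 8.6)
top green (array([564.8,  71.1]), array([58.7, 78.7]), 9.6)
top red (array([611.7, -51.4]), array([4.3, 7.4]), 13.8)
stripe (array([784.3, 108.6]), array([  6.8, 397.5]), 9.5)
[[100.   98.  762.  315.4]
 [102.  113.  738.5 311.5]
 [123.  116.  733.6 279.9]
 [129.  130.  711.8 270.2]
 [131.  197.  610.1 263.9]
 [168.  194.  614.2 210. ]
 [189.  214.  584.3 178.9]
 [218.  209.  591.3 136.8]
 [220.  184.  628.5 134.1]
 [290.  172.  645.7  31.1]
 [298.  190.  618.6  19.7]
 [326.  180.  633.2 -21.8]
 [365.  134.  703.  -81.8]
 [361.  110.  740.5 -77. ]
 [342.   95.  764.4 -49.1]
 [178.  106.  748.6 198.1]
 [175.   98.  761.3 202.8]
 [171.  106.  748.7 208.6]
 [166.   99.  759.8 216.3]
 [110.  109.  744.6 299.8]
 [106.  101.  757.2 306.3]
 [166.   87.  778.8 216.8]]
```

```bash
cat >> h.py <<'E'
from scipy.spatial.transform import Rotation as Ro
YAW=np.radians(9.6); BX=np.array([np.cos(YAW),np.sin(YAW),0]); BY=np.array([-BX[1],BX[0],0]); BO=np.array([.6053,.077,0])
def plan(bx,by,z,tilt):
    s=telemetry.observe(); R0=Ro.from_euler('xyz',s['tool_rot']).as_matrix(); t=np.radians(tilt)
    x=np.sin(t)*BX-np.cos(t)*np.array([0,0,1]); y=BY*np.sign(R0[:,1]@BY)
    R=np.c_[x,y,np.cross(x,y)]
    print('d mm',np.round(1000*(BO+bx*BX+by*BY+[0,0,z]-s['position']),1),'rotvec',np.round(Ro.from_matrix(R@R0.T).as_rotvec(degrees=True),1),'F',s['force'].round(1),'t',s['clock'].round(2))
    p=s['position']-BO; print('board frame TCP',np.round([p@BX,p@BY,p[2]],4),'q',s['qpos'].round(2))
E
python3 - <<'E'
from h import *
for a in ((-.18,.147,.23,0),(-.18,.147,.23,40)): plan(*a)
E
```

```text
Traceback (most recent call last):
  File "h.py", line 22, in plan
    print('d mm',np.round(1000*(BO+bx*BX+by*BY+[0,0,z]-s['position']),1),'rotvec',np.round(Ro.from_matrix(R@R0.T).as_rotvec(degrees=True),1),'F',s['force'].round(1),'t',s['clock'].round(2))
                                                                                                                                                                         ^^^^^^^^^^^^^^^^
AttributeError: 'float' object has no attribute 'round'
```

```bash
sed -i "s/s\['clock'\].round(2)/round(s['clock'],2)/" h.py; python3 - <<'E'
from h import *
for a in ((-.18,.147,.23,0),(-.18,.147,.23,40)): plan(*a)
E
```

```text
d mm [ 158.4 -382.8   -0.8] rotvec [ 0.1 -0.  32.7] F [ 0.5 -0.2 -0.1] t 0.1
board frame TCP [-0.2723  0.5508  0.2308] q [-1.24  0.52 -0.04  1.6   0.02  1.02 -0.11]
d mm [ 158.4 -382.8   -0.8] rotvec [ -4.7 -40.3  31.3] F [ 0.5 -0.2 -0.1] t 0.1
board frame TCP [-0.2723  0.5508  0.2308] q [-1.24  0.52 -0.04  1.6   0.02  1.02 -0.11]
```

Emit:
play_rows:
  deltas:
    - [20, -48, 0, 0, 0, 4.1, 45]
    - [20, -48, 0, 0, 0, 4.1, 45]
    - [20, -48, 0, 0, 0, 4.1, 45]
    - [20, -48, 0, 0, 0, 4.1, 45]
    - [20, -48, 0, 0, 0, 4.1, 45]
    - [20, -48, 0, 0, 0, 4.1, 45]
    - [20, -48, 0, 0, 0, 4.1, 45]
    - [18, -47, 0, 0, 0, 4, 45]

```text
clock: 1.1
position: [0.4034, 0.1902, 0.2313]
tool_rot: [-2.023, 1.571, -1.853]
force: [1.3, 0.4, -0.5]
grip_width: 0.0453
```

Emit:
play_rows:
  deltas:
    - [0, 0, 0, 1.1, -6.6, 0, 45]
    - [0, 0, 0, 1.1, -6.6, 0, 45]
    - [0, 0, 0, 1.1, -6.6, 0, 45]
    - [0, 0, 0, 1.1, -6.6, 0, 45]
    - [0, 0, 0, 1.1, -6.6, 0, 45]
    - [0, 0, 0, 1.1, -6.6, 0, 45]
    - [0, 0, 0, 0, 0, 0, 45]
    - [0, 0, 0, 0, 0, 0, 45]

```text
clock: 2.1
position: [0.4024, 0.1792, 0.2214]
tool_rot: [-0.107, 1.083, 0.06]
force: [-0.4, 0.3, -0.5]
grip_width: 0.0451
```

```bash
python3 - <<'E'
from h import *
plan(-.13,.147,.05,40)
E
```

```text
d mm [  50.2   21.  -171.4] rotvec [  4.8 -11.6   1.1] F [-0.4  0.3 -0.5] t 2.1
board frame TCP [-0.183   0.1346  0.2214] q [-0.45  0.1  -0.37  2.4   0.95  0.45  0.1 ]
```

Emit:
play_rows:
  deltas:
    - [15, 6, 0, 0, 0, 0, 45]
    - [15, 6, 0, 0, 0, 0, 45]
    - [15, 6, -5, 0, 0, 0, 45]
    - [5, 3, -25, 1.2, -3, 0, 45]
    - [0, 0, -30, 1.2, -3, 0, 45]
    - [0, 0, -30, 1.2, -3, 0, 45]
    - [0, 0, -30, 1.2, -3, 0, 45]
    - [0, 0, 0, 0, 0, 0, 45]

```text
clock: 3.1
position: [0.4464, 0.1807, 0.1373]
tool_rot: [-0.248, 1.021, -0.054]
force: [0.0, -1.5, -0.3]
grip_width: 0.045
```

```bash
python3 - <<'E'
from h import *
plan(-.13,.147,.05,40)
E
```

```text
d mm [  6.2  19.5 -87.3] rotvec [ 8.8 -7.9  1.1] F [ 0.  -1.5 -0.3] t 3.1
board frame TCP [-0.1393  0.1288  0.1373] q [-0.21  0.43 -0.69  2.41  1.61  0.68 -0.52]
```

```bash
python3 - <<'E'
from h import *
plan(-.12,.147,.06,32)
E
```

```text
d mm [ 16.   21.2 -77.3] rotvec [ 7.5 -0.1  0.6] F [ 0.  -1.5 -0.3] t 3.1
board frame TCP [-0.1393  0.1288  0.1373] q [-0.21  0.43 -0.69  2.41  1.61  0.68 -0.52]
```

Emit:
play_rows:
  deltas:
    - [7, 6, -12, 1.5, 0, 0, 45]
    - [7, 6, -12, 1.5, 0, 0, 45]
    - [2, 6, -12, 1.5, 0, 0, 45]
    - [0, 2, -12, 1.5, 0, 0, 45]
    - [0, 0, -12, 1.5, 0, 0, 45]
    - [0, 0, -12, 1.5, 0, 0, 45]
    - [0, 0, 0, 0, 0, 0, 45]
    - [0, 0, 0, 0, 0, 0, 45]

```text
clock: 4.1
position: [0.464, 0.2009, 0.0678]
tool_rot: [0.043, 1.005, 0.192]
force: [0.0, 0.2, 0.1]
grip_width: 0.045
```

```bash
python3 - <<'E'
from h import *
plan(-.11,.147,.06,32)
E
```

```text
d mm [ 8.3  2.7 -7.8] rotvec [-1.4  0.2  0.6] F [0.  0.2 0.1] t 4.1
board frame TCP [-0.1187  0.1457  0.0678] q [ 0.03  0.74 -0.92  2.43  2.02  0.87 -0.8 ]
```

Emit:
play_rows:
  deltas:
    - [5, 2, -7, -0.7, 0.1, 0.3, 45]
    - [5, 2, -7, -0.7, 0.1, 0.3, 45]
    - [5, 1, -7, 0, 0, 0, 45]
    - [5, 0.8, 0, 0, 0, 0, 45]
    - [3, 0.5, 0, 0, 0, 0, 45]
    - [2, 0.3, 0, 0, 0, 0, 45]
    - [1, 0.2, 0, 0, 0, 0, 45]
    - [0, 0, 0, 0, 0, 0, 45]

```text
clock: 5.1
position: [0.4897, 0.208, 0.0468]
tool_rot: [0.002, 1.012, 0.169]
force: [-0.0, -0.1, 0.4]
grip_width: 0.0452
```

```bash
python3 - <<'E'
from h import *
plan(-.08,.147,.045,32)
im=vision.grab_frame("top"); cv2.imwrite("pics/top1.png",im[:,:,::-1])
E
```

```text
d mm [12.2  0.6 -1.8] rotvec [-0.1 -0.   0. ] F [-0.  -0.1  0.4] t 5.1
board frame TCP [-0.0921  0.1485  0.0468] q [ 0.01  0.8  -0.88  2.36  2.03  0.88 -0.74]
```

View pics/top1.png

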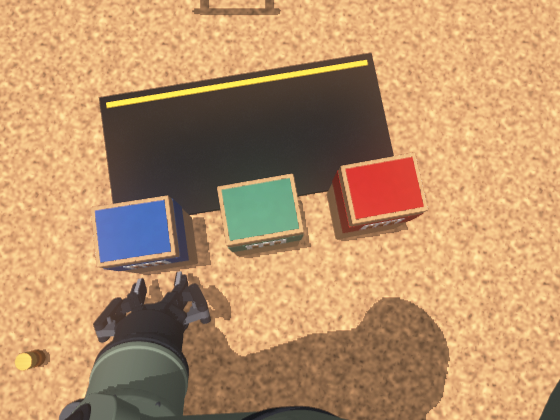

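The fingertips, at (138,285) and (182,275), straddle the middle of the blue carton's front with no contact yet. I'll creep forward to seat the foot against the board.

Emit:
play_rows:
  deltas:
    - [2, 0.3, 0, 0, 0, 0, 45]
    - [2, 0.3, 0, 0, 0, 0, 45]
    - [1, 0.2, 0, 0, 0, 0, 45]
    - [1, 0.2, 0, 0, 0, 0, 45]
    - [1, 0.2, 0, 0, 0, 0, 45]
    - [1, 0.2, 0, 0, 0, 0, 45]

```text
clock: 5.9
position: [0.4977, 0.2095, 0.0467]
tool_rot: [0.002, 1.013, 0.169]
force: [-0.9, 0.3, -0.2]
grip_width: 0.045
```

Emit:
play_rows:
  deltas:
    - [1, 0.2, 0, 0, 0, 0, 45]
    - [1, 0.2, 0, 0, 0, 0, 45]

```text
clock: 6.15
position: [0.4997, 0.2098, 0.0467]
tool_rot: [0.002, 1.013, 0.169]
force: [-0.5, -0.2, -0.5]
grip_width: 0.045
```

```bash
cat >> h.py <<'E'
def tops():
    for n in("side","top"):
        im=vision.grab_frame(n); h=hsv(im)
        for c in('blue','green'):
            r=rect(rays(n,blob(cv2.inRange(h,*TOP[c])),.170)); p=np.r_[r[0]/1000,0]-BO
            print(n,c,r,'board',np.round([p@BX*1000,p@BY*1000],1))
E
python3 - <<'E'
from h import *
plan(-.08,.147,.045,32); tops()
E
```

```text
d mm [ 2.2 -1.2 -1.7] rotvec [-0.1 -0.   0. ] F [-0.5 -0.2 -0.5] t 6.15
board frame TCP [-0.082   0.1486  0.0467] q [ 0.02  0.8  -0.87  2.34  2.03  0.86 -0.72]
side blue (array([542.3, 215.6]), array([57.6, 78.5]), 8.2) board [-39.  147.2]
side green (array([565.9,  70.5]), array([58. , 78.3]), 9.6) board [-39.9   0.2]
top blue (array([540.8, 215.8]), array([59. , 78.9]), 8.6) board [-40.4 147.6]
top green (array([564.8,  71.1]), array([58.7, 78.7]), 9.6) board [-40.9   0.9]
```

Emit:
play_rows:
  deltas:
    - [1, 0.2, 0, 0, 0, 0, 45]
    - [1, 0.2, 0, 0, 0, 0, 45]
    - [1, 0.2, 0, 0, 0, 0, 45]

```text
clock: 6.62
position: [0.5026, 0.2104, 0.0466]
tool_rot: [0.002, 1.013, 0.169]
force: [-2.0, -0.4, 0.6]
grip_width: 0.0453
```

Emit:
play_rows:
  deltas:
    - [1, 0.2, 0, 0, 0, 0, 45]
    - [1, 0.2, 0, 0, 0, 0, 45]

```text
clock: 6.88
position: [0.5032, 0.2106, 0.0463]
tool_rot: [0.002, 1.015, 0.17]
force: [-21.0, -6.7, 15.1]
grip_width: 0.0451
```

Emit:
play_rows:
  deltas:
    - [1, 0.2, 0, 0, 0, 0, 45]
    - [1, 0.2, 0, 0, 0, 0, 45]

```text
clock: 7.12
position: [0.5035, 0.2107, 0.0458]
tool_rot: [0.002, 1.018, 0.171]
force: [-38.5, -11.7, 26.9]
grip_width: 0.0449
```

```bash
python3 - <<'E'
from h import *
plan(-.08,.147,.045,32); tops()
E
```

```text
d mm [-1.6 -2.1 -0.8] rotvec [ 0.  -0.3 -0.1] F [-38.5 -11.7  26.9] t 7.12
board frame TCP [-0.0781  0.1488  0.0458] q [ 0.02  0.8  -0.86  2.33  2.02  0.85 -0.7 ]
side blue (array([544.4, 216.6]), array([58.5, 78.6]), 9.6) board [-36.8 147.8]
side green (array([565.9,  70.6]), array([58. , 78.4]), 9.6) board [-39.9   0.3]
top blue (array([544.8, 217.3]), array([58.9, 79.3]), 9.4) board [-36.3 148.4]
top green (array([564.8,  71.1]), array([58.7, 78.7]), 9.6) board [-40.9   0.9]
```

The foot is seated on the board edge and the carton is square: yaw 9.5° against the board's 9.6°. I'll back off, rise and push the top.

Emit:
play_rows:
  deltas:
    - [-7, -1.2, 0, 0, 0, 0, 45]
    - [-10, -1.7, 0, 0, 0, 0, 45]
    - [0, 0, 25, 0, 0, 0, 45]
    - [0, 0, 25, 0, 0, 0, 45]
    - [0, 0, 25, 0, 0, 0, 45]
    - [0, 0, 20, 0, 0, 0, 45]
    - [0, 0, 0, 0, 0, 0, 45]

```text
clock: 8.1
position: [0.4901, 0.2084, 0.1431]
tool_rot: [0.002, 1.01, 0.168]
force: [-0.1, -0.8, 0.2]
grip_width: 0.0449
```

```bash
python3 - <<'E'
from h import *
plan(-.08,.148,.14,32); tops()
E
```

```text
d mm [11.6  1.2 -3.1] rotvec [-0.1  0.1  0. ] F [-0.1 -0.8  0.2] t 8.1
board frame TCP [-0.0916  0.1488  0.1431] q [ 0.06  0.52 -0.91  2.33  1.71  0.67 -0.49]
side blue (array([544.3, 216.6]), array([58.6, 78.6]), 9.5) board [-36.9 147.8]
side green (array([565.9,  70.6]), array([58. , 78.4]), 9.6) board [-39.9   0.3]
top blue (array([543. , 216.9]), array([59. , 79.1]), 9.4) board [-38.1 148.3]
top green (array([564.8,  71.1]), array([58.7, 78.7]), 9.6) board [-40.9   0.9]
```

Emit:
play_rows:
  deltas:
    - [6, 1, 0, 0, 0, 0, 45]
    - [5, 0.8, 0, 0, 0, 0, 45]
    - [4, 0.7, 0, 0, 0, 0, 45]
    - [5, 0.8, 0, 0, 0, 0, 45]
    - [6, 1, 0, 0, 0, 0, 45]
    - [6, 1, 0, 0, 0, 0, 45]
    - [6, 1, 0, 0, 0, 0, 45]
    - [6, 1, 0, 0, 0, 0, 45]

```text
clock: 9.2
position: [0.5341, 0.2157, 0.1417]
tool_rot: [0.002, 1.013, 0.169]
force: [-0.3, -0.1, 1.3]
grip_width: 0.0453
```

```bash
python3 - <<'E'
from h import *
plan(-.08,.148,.14,32)
im=vision.grab_frame("side"); cv2.imwrite("pics/side2.png",im[:,:,::-1])
E
```

```text
d mm [-32.4  -6.1  -1.7] rotvec [-0.1 -0.   0. ] F [-0.3 -0.1  1.3] t 9.2
board frame TCP [-0.0471  0.1487  0.1417] q [ 0.06  0.56 -0.87  2.23  1.67  0.65 -0.37]
```

View pics/side2.png

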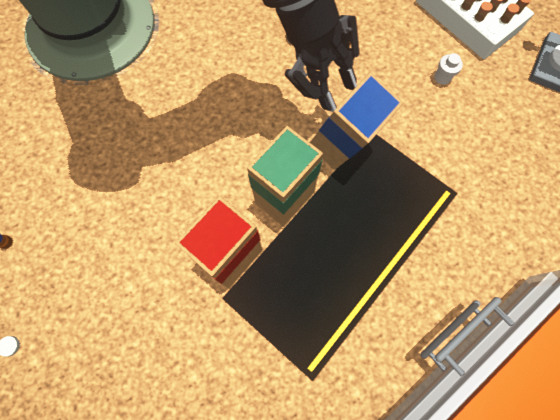

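The carton is leaning with its top at (370,105), pushed by both fingertips, so I continue.

Emit:
play_rows:
  deltas:
    - [6, 1, 0, 0, 0, 0, 45]
    - [6, 1, 0, 0, 0, 0, 45]
    - [6, 1, 0, 0, 0, 0, 45]
    - [6, 1, 0, 0, 0, 0, 45]
    - [6, 1, 0, 0, 0, 0, 45]
    - [6, 1, 0, 0, 0, 0, 45]

```text
clock: 10.0
position: [0.57, 0.2217, 0.1417]
tool_rot: [0.002, 1.013, 0.169]
force: [-0.5, 1.2, -0.3]
grip_width: 0.045
```

```bash
python3 - <<'E'
from h import *
plan(-.08,.148,.14,32)
im=vision.grab_frame("side"); cv2.imwrite("pics/side3.png",im[:,:,::-1])
E
```

```text
d mm [-68.3 -12.2  -1.7] rotvec [-0.1 -0.   0. ] F [-0.5  1.2 -0.3] t 10.0
board frame TCP [-0.0106  0.1486  0.1417] q [ 0.06  0.6  -0.84  2.15  1.63  0.64 -0.27]
```

View pics/side3.png

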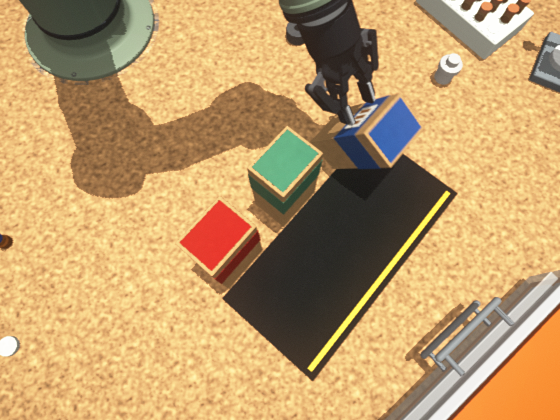

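The carton leans about 30° and still rests near the fingertips (360,110). I'll push slightly more, then let it fall.

Emit:
play_rows:
  deltas:
    - [6, 1, 0, 0, 0, 0, 45]
    - [6, 1, 0, 0, 0, 0, 45]
    - [0, 0, 0, 0, 0, 0, 45]
    - [0, 0, 0, 0, 0, 0, 45]
    - [0, 0, 0, 0, 0, 0, 45]

```text
clock: 10.68
position: [0.5815, 0.2237, 0.1417]
tool_rot: [0.002, 1.013, 0.169]
force: [-0.8, -1.1, 1.1]
grip_width: 0.0452
```

```bash
python3 - <<'E'
from h import *
plan(-.08,.148,.14,32)
im=vision.grab_frame("side"); cv2.imwrite("pics/side4.png",im[:,:,::-1])
E
```

```text
d mm [-79.7 -14.1  -1.7] rotvec [-0.1 -0.   0. ] F [-0.8 -1.1  1.1] t 10.68
board frame TCP [0.001  0.1486 0.1417] q [ 0.06  0.61 -0.83  2.12  1.62  0.63 -0.24]
```

View pics/side4.png

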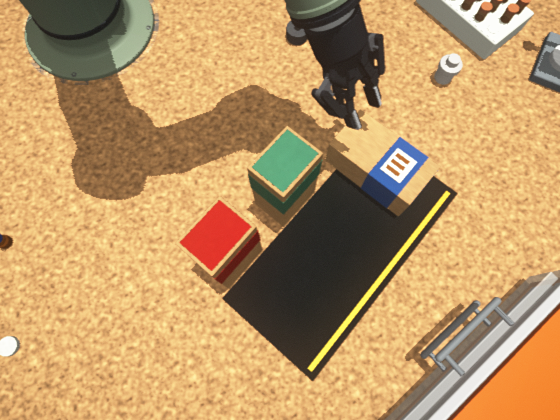

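It lies flat on the board with the label up. I retract and check how it lies.

Emit:
play_rows:
  deltas:
    - [0, 0, 20, 0, 0, 0, 45]
    - [-15, -2, 20, 0, 0, 0, 45]
    - [-25, -2, 20, 0, 0, 0, 45]
    - [-30, 20, 10, 0, 0, 0, 45]
    - [-30, 40, 0, 0, 3, 0, 45]
    - [-20, 50, 0, 0, 3, 0, 45]
    - [-20, 50, 0, 0, 0, 0, 45]
    - [0, 50, 0, 0, 0, 0, 45]

```text
clock: 11.72
position: [0.4404, 0.4314, 0.212]
tool_rot: [0.042, 1.115, 0.205]
force: [0.7, -0.0, -0.6]
grip_width: 0.045
```

```bash
python3 - <<'E'
from h import *
plan(-.08,.148,.14,32)
for n in("side","top"):
    im=vision.grab_frame(n); cv2.imwrite(f"pics/{n}5.png",im[:,:,::-1]); h=hsv(im)
    r=rect(rays(n,blob(cv2.inRange(h,*TOP['blue'])),.08)); p=np.r_[r[0]/1000,0]-BO
    print(n,'blue band on front',r,np.round([p@BX*1000,p@BY*1000],1))
tops()
E
```

```text
d mm [  61.4 -221.8  -72. ] rotvec [-0.1 -6.  -0. ] F [ 0.7 -0.  -0.6] t 11.72
board frame TCP [-0.1035  0.377   0.212 ] q [-0.33  0.57 -0.99  1.94  1.15  0.95 -0.2 ]
side blue band on front (array([665.4, 236.7]), array([58. , 89.3]), 9.5) [ 85.9 147.4]
top blue band on front (array([664.2, 237.2]), array([58.2, 89.3]), 9.5) [ 84.8 148.1]
side blue (array([677.2, 190.3]), array([49.5, 76.3]), 9.5) board [89.8 99.7]
side green (array([565.9,  70.4]), array([58. , 78.1]), 9.6) board [-39.9   0.1]
top blue (array([638. , 212.7]), array([50.6, 77.4]), 9.6) board [ 54.9 128.3]
top green (array([564.8,  71.1]), array([58.7, 78.7]), 9.6) board [-40.9   0.9]
```

View pics/top5.png

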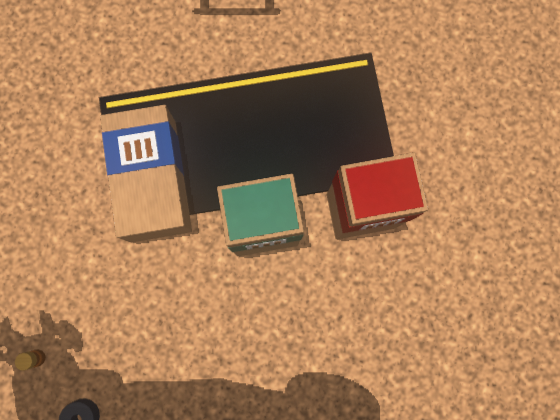

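The top view shows the carton lying square, label up, with its foot end at about (118,238)–(188,230). Green and red have not moved. I'll check the foot position.

```bash
python3 - <<'E'
from h import *
p=np.c_[rays('top',[(116,238),(187,229),(101,114),(165,106)],.08),[0]*4]-BO
print(np.round(np.c_[p@BX,p@BY]*1000,1))
# board edges in original images, for comparison
p=np.c_[rays('side',[(370,131),(223,298)],.01),[0]*2]-BO; print(np.round(np.c_[p@BX,p@BY]*1000,1))
E
```

```text
[[-31.3 192.7]
 [-35.8  99.7]
 [140.1 190.8]
 [136.3 103.8]]
[[   0.   207.5]
 [   0.  -207.4]]
```

```bash
python3 - <<'E'
from h import *
plan(-.10,.147,.05,26)
E
```

```text
d mm [  41.3 -225.  -161.2] rotvec [-1.  -0.2 -0. ] F [ 0.4 -0.2 -1. ] t 11.93
board frame TCP [-0.1032  0.3757  0.2112] q [-0.32  0.57 -0.99  1.94  1.14  0.94 -0.2 ]
```

The foot overhangs the near edge by about 33 mm, because it slid back during the fall. I'll mend that with a level push on the foot end.

Emit:
play_rows:
  deltas:
    - [4, -45, -10, 0, 0, 0, 45]
    - [9, -45, -15, 0, 0, 0, 45]
    - [9, -45, -25, 0, 0, 0, 45]
    - [9, -45, -30, 0, 0, 0, 45]
    - [8, -45, -30, 0, 0, 0, 45]
    - [0, 0, -30, 0, 0, 0, 45]
    - [0, 0, -20, 0, 0, 0, 45]
    - [0, 0, 0, 0, 0, 0, 45]

```text
clock: 12.92
position: [0.4798, 0.2032, 0.0507]
tool_rot: [0.041, 1.118, 0.202]
force: [0.5, -0.1, 0.2]
grip_width: 0.0451
```

```bash
python3 - <<'E'
from h import *
plan(-.045,.147,.045,26)
im=vision.grab_frame("top"); cv2.imwrite("pics/top6.png",im[:,:,::-1])
E
```

```text
d mm [56.6 11.2 -5.7] rotvec [-1.  -0.3  0.2] F [ 0.5 -0.1  0.2] t 12.93
board frame TCP [-0.1027  0.1454  0.0507] q [ 0.01  0.72 -0.82  2.32  1.87  0.69 -0.6 ]
```

View pics/top6.png

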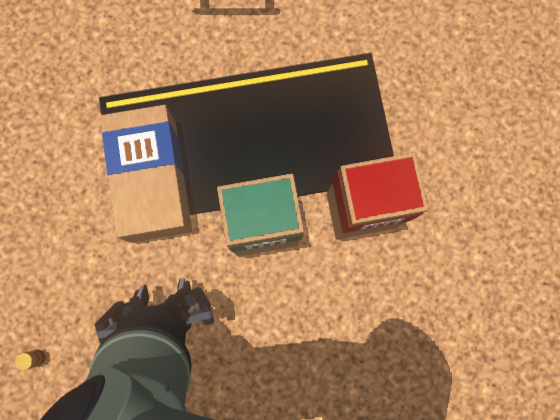

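The fingers, at (140,295) and (185,285), are lined up with the foot end. I advance to contact.

Emit:
play_rows:
  deltas:
    - [10, 2, 0, -1, -0.3, 0.2, 45]
    - [10, 2, 0, 0, 0, 0, 45]
    - [10, 1.7, 0, 0, 0, 0, 45]
    - [10, 1.7, 0, 0, 0, 0, 45]
    - [8, 1.3, 0, 0, 0, 0, 45]
    - [5, 0.8, 0, 0, 0, 0, 45]
    - [4, 0.7, 0, 0, 0, 0, 45]
    - [3, 0.5, 0, 0, 0, 0, 45]

```text
clock: 13.98
position: [0.5407, 0.2154, 0.0516]
tool_rot: [0.001, 1.114, 0.171]
force: [-0.9, -0.1, -0.4]
grip_width: 0.0454
```

```bash
cat >> h.py <<'E'
def band():
    for n in("side","top"):
        h=hsv(vision.grab_frame(n)); r=rect(rays(n,blob(cv2.inRange(h,*TOP['blue'])),.08)); p=np.r_[r[0]/1000,0]-BO
        print(n,'band',r,np.round([p@BX*1000,p@BY*1000],1))
E
python3 - <<'E'
from h import *
plan(-.012,.147,.045,26); band()
E
```

```text
d mm [28.3  4.5 -6.6] rotvec [-0.1  0.2 -0.1] F [-0.9 -0.1 -0.4] t 13.97
board frame TCP [-0.0406  0.1472  0.0516] q [-0.01  0.74 -0.75  2.18  1.77  0.63 -0.41]
side band (array([665.4, 236.5]), array([58. , 89.7]), 9.7) [ 85.9 147.2]
top band (array([664.2, 237. ]), array([58.4, 89.4]), 9.5) [ 84.8 147.9]
```

Emit:
play_rows:
  deltas:
    - [3, 0.5, 0, 0, 0, 0, 45]
    - [3, 0.5, 0, 0, 0, 0, 45]
    - [3, 0.5, 0, 0, 0, 0, 45]
    - [3, 0.5, 0, 0, 0, 0, 45]
    - [3, 0.5, 0, 0, 0, 0, 45]
    - [3, 0.5, 0, 0, 0, 0, 45]

```text
clock: 14.82
position: [0.5588, 0.2184, 0.0517]
tool_rot: [0.001, 1.114, 0.171]
force: [-2.4, -0.2, -0.2]
grip_width: 0.0451
```

```bash
python3 - <<'E'
from h import *
plan(-.012,.147,.045,26); band()
E
```

```text
d mm [10.2  1.5 -6.7] rotvec [-0.1  0.2 -0.1] F [-2.4 -0.2 -0.2] t 14.82
board frame TCP [-0.0223  0.1472  0.0517] q [-0.01  0.75 -0.73  2.14  1.73  0.62 -0.36]
side band (array([679.8, 239.3]), array([57.8, 89.5]), 9.8) [100.5 147.6]
top band (array([679.2, 240. ]), array([58.5, 89.7]), 9.6) [100.  148.4]
```

Emit:
play_rows:
  deltas:
    - [3, 0.5, 0, 0, 0, 0, 45]
    - [3, 0.5, 0, 0, 0, 0, 45]
    - [3, 0.5, 0, 0, 0, 0, 45]
    - [3, 0.5, 0, 0, 0, 0, 45]
    - [2, 0.3, 0, 0, 0, 0, 45]
    - [0, 0, 0, 0, 0, 0, 45]

```text
clock: 15.68
position: [0.5729, 0.2207, 0.0517]
tool_rot: [0.001, 1.113, 0.171]
force: [-0.9, -0.3, 0.1]
grip_width: 0.0452
```

Emit:
play_rows:
  deltas:
    - [-8, -1.3, 0, 0, 0, 0, 45]
    - [-20, -3, 0, 0, 0, 0, 45]
    - [-30, -5, 5, 0, 0, 0, 45]
    - [-25, 10, 30, 0, 0, 0, 45]
    - [-10, 40, 40, 0, 0, 0, 45]
    - [0, 50, 40, 0, 0, 0, 45]
    - [0, 50, 20, 0, 0, 0, 45]
    - [0, 50, 0, 0, 0, 0, 45]

```text
clock: 16.68
position: [0.4798, 0.4118, 0.1879]
tool_rot: [0.003, 1.111, 0.172]
force: [0.7, -0.8, -0.5]
grip_width: 0.0449
```

```bash
python3 - <<'E'
from h import *
plan(-.012,.147,.045,26); band(); tops()
im=vision.grab_frame("top"); cv2.imwrite("pics/top7.png",cv2.resize(im[80:270,80:330,::-1],None,fx=3,fy=3))
E
```

```text
d mm [  89.2 -191.8 -142.9] rotvec [-0.1  0.3 -0.1] F [ 0.7 -0.8 -0.5] t 16.68
board frame TCP [-0.0679  0.351   0.1879] q [-0.33  0.59 -0.88  1.94  1.18  0.87 -0.15]
side band (array([694.3, 241.9]), array([58.1, 89.1]), 9.7) [115.3 147.7]
top band (array([692.9, 242.5]), array([58.4, 89.5]), 9.6) [114.  148.6]
side blue (array([701.9, 194.8]), array([49.6, 76.2]), 9.7) board [114.9 100. ]
side green (array([565.9,  70.4]), array([58. , 78.1]), 9.6) board [-39.9   0.1]
top blue (array([662.8, 217.2]), array([50.6, 77.5]), 9.6) board [ 80.1 128.6]
top green (array([564.8,  71. ]), array([58.7, 78.6]), 9.6) board [-40.9   0.8]
```

View pics/top7.png

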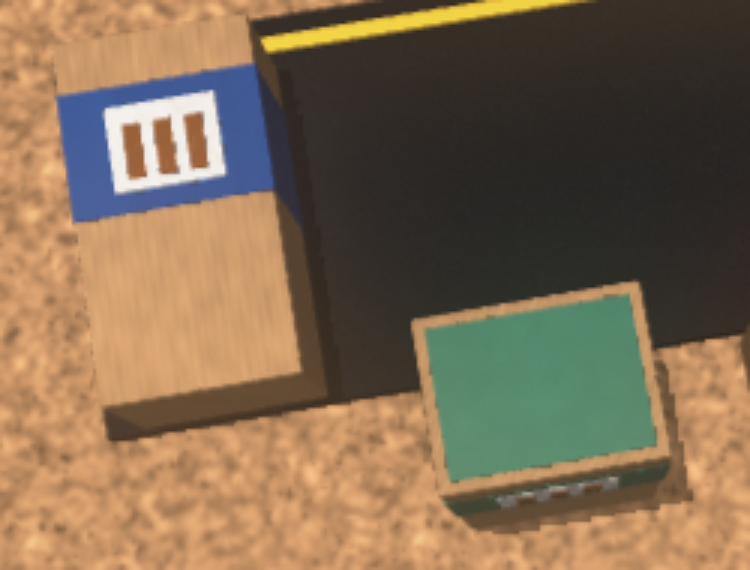

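The close-up shows the foot's lower edge, (110,440)–(330,400), running straight on into the board's near edge, so it is flush and square. The robot is clear, so I hand in.

```bash
python3 -c "
from workcell import workorder
print(workorder.job_done())"
```

```text
the job is handed in; nothing more can be done
None
```

The blue carton now lies flat on its back on the board, with its foot at the near edge. I handed the job in at about 17 s of the 29 s allowed.

- **Tipping:** I pushed the carton's foot low against the board edge, which also squared it. Then I pushed its top until it fell onto the board by itself.
- **Correction needed:** in the fall the foot slid back and overhung the near edge by about 33 mm. I slid the lying carton forward about 29 mm with a level two-finger push on its foot end, without lifting it.
- **Last checks:**
  - **Position:** the carton's yaw was 9.6–9.7° against the board's 9.6°. Its foot was within about 4 mm of the near edge and looked flush in the close-up.
  - **Bystanders:** the green carton measured unmoved. For red I only compared images, and it looked unmoved in the last full view, before the final slide; the arm never went near it.
  - **Forces:** the highest wrist force I read was about 48 N, from the fingertips while seating the foot.
- **Disagreement:** the two cameras differed by about 1 mm, within their calibration.

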